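# Discharge the bench supply and unplug its interlock

### The arm

A 7-joint arm with a two-finger parallel gripper is mounted at the origin on the work surface. World frame = base frame: x ahead of the robot, y to its left, z up, the work surface at z = 0. Lengths are in m, angles in rad, forces in N, time in s.
With the tool pointing down it reaches from about 0.425 to 0.95 m from the base axis. Payload 4.7 kg.
Tool frame: the origin (TCP) lies on the centre line of the jaws, within the pads' length; the fingertips stand robot.nose_length ahead of it and the grasp point (between the pads) lies 8 mm behind it (robot.nose_length is the distance from the TCP to the fingertips, in m); z points along the fingers, y is the line along which they close (so a half turn about z gives the same grasp; the last joint's range is limited). The gripper opens to 85 mm and grips with 20 to 120 N. Pads are 22 mm wide; open, the fingers measure 114 mm over their backs; the gripper's body (76 mm by 85 mm) begins 54 mm behind the grasp point. The pads swing forward as they close: fully open they stand 13 mm farther back than shut.
Start: joints at [-1.269, 0.469, -0.049, 1.532, 0.024, 1.141, -0.082], TCP at [0.219, 0.638, 0.242] pointing down, gripper open.
Joint ranges: [-2.59, 2.59], [-0.33, 1.99], [-1.39, 1.29], [0.1, 2.45], [-1.04, 4.18], [0.21, 1.99], [-2.66, 2.66]. Speed limits (rad/s): [2.57, 2.57, 3.14, 3.14, 3.14, 3.14, 3.14].

### API

Orientations are given as [roll, pitch, yaw] about the fixed x, y, z axes, in that order (R = Rz(yaw) Ry(pitch) Rx(roll)).
In Python, from plant import robot gives the robot as it stands. Calls block until the motion is done:
- robot.goto(position, orientation): joint-space move of the TCP to a pose.
- robot.move_straight(position, vel=0.15, attitude=None, contact_N=None): straight line of the TCP; attitude=None keeps the orientation; vel is the mean speed in m/s. With contact_N (N) it stops when the force on the tool has changed by that much, and returns True; else False.
- robot.move_joints(angles): joint-space move.
- robot.grip(opening, strength=None): opening from 0.0 (shut) to 1.0 (fully open); strength is the grip in N (None keeps the last); returns when the fingers have stopped.
- robot.sleep(seconds).
- robot.inverse_kinematics(position, orientation): joint angles nearest the present ones, or None.
- robot.sense(): the state.
- robot.grab_frame(name): name is "side" or "top"; returns a dict with "image" (420x560x3 uint8, red, green, blue), "range_z" (420x560 float32, m along the optical axis (not along the pixel's ray), 0 where there is no reading), "fx", "fy", "cx", "cy" (pixels), "R" (3x3) and "t" (3): a world point X has camera coordinates R X + t. Camera axes: x right, y down, z forward; pixel columns grow to the right and rows downward; lengths in m; the calibration is good to about 2 mm. A picture is of the moment at which its call begins.
A pose or a line that the arm cannot do raises robot.IKError and nothing moves.
- robot.close_job(): hands the job in; it is judged then, once.
The state is a dict: "t": time; "joint_pos": joint angles; "joint_velocities": joint speeds; "effort": joint torques, N m; "tcp_pos": TCP position; "tcp_rot": TCP orientation; "wrist_force": force on the tool from outside, world axes, zero at the start; "torque": the same for the moment, N m; "opening": opening from 0.0 (shut) to 1.0 (fully open); "gripper_force": force on a finger pad.
Only numpy, scipy, OpenCV 4.12 (cv2) and the standard library are available. Lean on these libraries where they do the work, as an engineer would, in place of code of your own. Each camera call takes 0.05 s, during which the arm holds its last target. There are 200 camera calls.

### The job

Shut the bench supply down: first twist the yellow discharge knob clockwise to its stop, hold it there for about a second and let it spring back. Then draw the red interlock plug straight out of its sprung socket and leave it lying upright in its guide tray, wholly clear of the socket and wholly on the tray. The plug's shell is cracked: do not clamp it, but hook it gently from behind its upright handle, and leave the other things on the bench where they are.

Things in the scene. Friction and masses are not known exactly. Their poses are not given: they have to be found in the camera images.
- supply: White bench supply, fixed, 180 deep (x) x 200 wide (y) x 140 mm tall; x points from its front to its back. Origin at table level, 60 mm behind the front panel, on the centre line. An aluminium guide tray runs out in front of the panel, 160 mm long (x = -220 to -60 mm): floor 30 mm above the table, 44 mm wide between 8 mm side rails whose tops are 44 mm above the table.
- socket_mouth (a point): Centre of the socket opening in the front panel, 40 mm above the table; x points into the socket. It is 50 mm deep; two sprung balls in it hold the plug's tongue until a pull of 10 to 20 N. The panel rises to 140 mm right behind the plug: an upright hand would hit it, so lean it back 20 to 30 degrees (fingers pointing down and towards the panel).
- plug: Red plug, 120 g, loose in the tray. x points into the socket, z up; origin at the centre of the underside of its main body, 70 (x) x 40 x 22 mm tall. A brass tongue reaches from x = 35 to 65 mm. When home, the body touches the panel and the origin is 95 mm in front of the supply's; drawn out 40 to 90 mm it is clear of the socket and wholly on the tray. It bears under 40 N of contact.
- plug_handle (a point): Middle of the top edge of the plug's handle, an upright plate 12 mm thick and 40 mm wide at the outer end (plug x = -35 to -23 mm), its top 47 mm above the plug's underside. Behind it, above the body's flat top, is a 58 mm gap to the panel (when home) for a finger to hook in. Axes as the plug.
- discharge_box: Grey box 130 x 130 x 75 mm tall, fixed, with the yellow knob on top; origin at the centre of its underside.
- knob (a joint): Turn of the yellow spring-return knob in rad: 0 at rest, grows clockwise seen from above, hard stop at 1.2. A spring (0.03 N m at rest, 0.12 N m at the stop) turns it back when let go.
- knob_grip (a point): Grip point of the knob, on its upright axis, 11 mm below the top of its bar (top 117 mm above the table, a round skirt below the bar ends 83 mm above the table). The bar is 46 mm long along this point's x axis, 14 mm thick along its y axis, 34 mm tall; the point turns with the knob.
- fan: Bystander: black square fan lying flat, 80 x 80 x 25 mm, origin at the centre of its underside.
- flange: Bystander: steel blank flange lying flat, 64 mm across, 18 mm tall, origin at the centre of its underside.
- screwdriver: Bystander: blue screwdriver lying down, 140 mm long along its x axis, about 25 mm thick.
- clamp: Bystander: black spring clamp with red tips, 110 mm long, 24 mm tall, lying on top of the supply, origin at its underside.
- mug: Bystander: blue mug, 80 mm across, 95 mm tall, origin at the centre of its underside.
- jar: Bystander: amber jar, 60 mm across, 85 mm tall, origin at the centre of its underside.
- mouse: Bystander: black computer mouse, 100 x 58 x 30 mm, origin at the centre of its underside.
Mind the look-alikes: they are no part of the job. What is meant by the plug is not turquoise, and is the smaller of those in its own colour. What is shaped like the discharge_box but purple is not meant.

How it is judged:
On the way, in this order (a step that is already met when the one before it is completed fails the run):
1. the knob is twisted to its stop (at least 1.1 rad) and held there half a second (value of joint knob above 1.1 rad), for 0.5 s.
2. the knob is let go and has sprung back (below 0.1 rad), the plug still home (value of joint knob below 0.1 rad and contact force between the fingers and discharge_box below 0.5 N and x of plug in the frame of supply above -0.101 m), for 0.1 s.
3. the plug is out of the socket and in the tray (x of plug in the frame of supply between -0.188 and -0.128 m and y of plug in the frame of supply between -0.008 and 0.008 m and z of plug in the frame of supply between 0.025 and 0.036 m and angle between plug's own z axis and vertical below 0.1 rad), for 0.2 s.
At the end, for the whole second after the job is handed in: Knob back at rest (below 0.1 rad). Plug at rest in the tray, upright within 0.1 rad, its origin 128 to 188 mm in front of the supply's origin (drawn out 33 to 93 mm), within 8 mm of the tray's centre line and 0.15 rad of its direction, underside 25 to 36 mm above the table (all of step 3 and linear speed of plug below 0.01 m/s and angle between the x axis of plug and the x axis of supply, either way round below 0.15 rad and value of joint knob below 0.1 rad); the robot touches nothing.
It fails at once if the fingers clamp or press the plug with 40 N or more (contact force between the fingers and plug above 40 N).
It fails at once if the plug falls off the tray (height (world z) of plug below 0.015 m).
It fails at once if a bystander (fan, flange, screwdriver, clamp, mug, jar or mouse) is moved by more than 30 mm (distance of any of fan, flange, screwdriver, clamp, mug, jar, mouse from where it was at the start of the episode above 0.03 m).
It also fails if it takes over 61 s, if anything falls off the work surface, if the arm or the gripper's body presses on something with over 40 N, if the wrist force passes 120 N, or if a joint passes its speed limit or range.

## Working session

There is one attempt and no reset: what is moved stays moved. The work goes in short steps, each a Python script; the robot and the scene stay as the last script left them, time stands still between calls to the robot, and variables do not carry over. Pictures are saved under pics/ and viewed, at most 10 in all, crops included, and the job is handed in when it is done.

```bash
mkdir -p pics; ls
python3 - <<'E'
from plant import robot
import numpy as np,cv2,pickle
for n in("side","top"):
    f=robot.grab_frame(n);pickle.dump(f,open(n+"0.pkl","wb"))
    cv2.imwrite(f"pics/{n}0.png",f["image"][:,:,::-1]);print(n,f["fx"],f["cx"],f["cy"],f["R"],f["t"],-f["R"].T@f["t"])
print(robot.nose_length,robot.sense())
E
```

```text
pics
side 485.0338735608042 272.7076855252329 213.4206548119349 [[-0.99673075 -0.08066621 -0.00455793]
 [-0.05853593  0.75986629 -0.64743862]
 [ 0.05568984 -0.64505518 -0.76210397]] [0.50652483 0.08088434 1.46810348] [0.42784507 0.92640591 1.17352384]
top 467.5965375365939 279.8961526286322 205.5816938597283 [[-0.00399118 -0.99995017 -0.00915023]
 [-0.98159376  0.00566475 -0.19089682]
 [ 0.19093914  0.0082199  -0.98156746]] [0.01580382 0.54050909 1.57053149] [ 2.30747486e-01 -1.68432989e-04  1.64490868e+00]
0.011 {'t': 0.1, 'joint_pos': array([-1.26888836,  0.46940831, -0.04858464,  1.53355948,  0.02409748,
        1.14103464, -0.08229941]), 'joint_velocities': array([-0.00062167, -0.00168285, -0.00240618, -0.00277304, -0.00075673,
       -0.00025693, -0.00061313]), 'effort': array([ 7.55459841e-04, -5.11517215e+01, -4.70868009e-02, -2.38389480e+01,
        1.08421018e-02,  4.34090907e-03,  2.77461322e-05]), 'tcp_pos': array([0.21907175, 0.63792361, 0.24134063]), 'tcp_rot': array([-3.13976953e+00,  6.67624288e-05,  2.81080376e+00]), 'wrist_force': array([ 0.46600456,  0.01382931, -0.88503471]), 'torque': array([-0.01060144, -0.02183503, -0.05900062]), 'gripper_force': 0.0, 'opening': 0.9994717425560304}
```

View pics/top0.png

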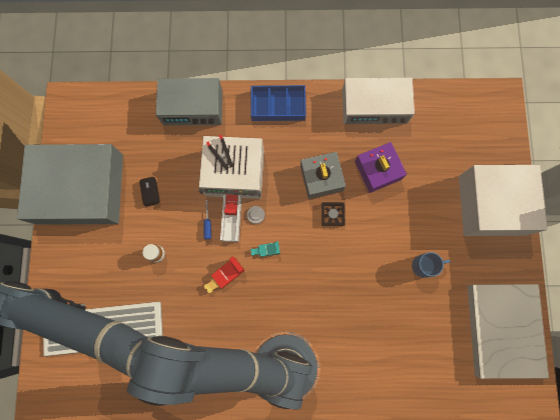

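View pics/side0.png

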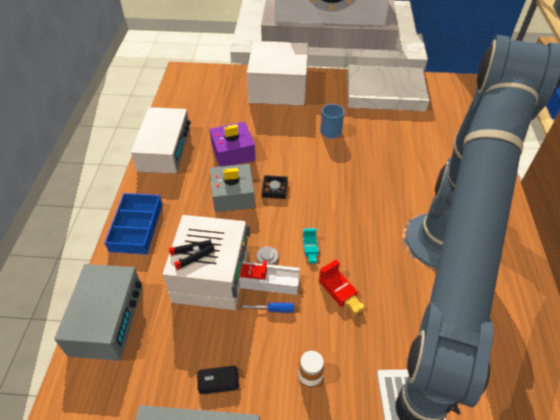

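Top view: the small red plug in the tray is at (231,207). The larger loose red one at (226,275) and the turquoise one at (265,250) are look-alikes. The grey box with a yellow knob at (323,173) is meant; the purple one at (381,165) is not. I'll confirm this in enlarged crops.

Run:
```python
import cv2
a=cv2.imread("pics/top0.png")[125:245,190:350];cv2.imwrite("pics/topc.png",cv2.resize(a,None,fx=5,fy=5,interpolation=cv2.INTER_CUBIC))
a=cv2.imread("pics/side0.png")[160:310,160:310];cv2.imwrite("pics/sidec.png",cv2.resize(a,None,fx=4,fy=4,interpolation=cv2.INTER_CUBIC))
```

```text
(no output)
```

View pics/topc.png

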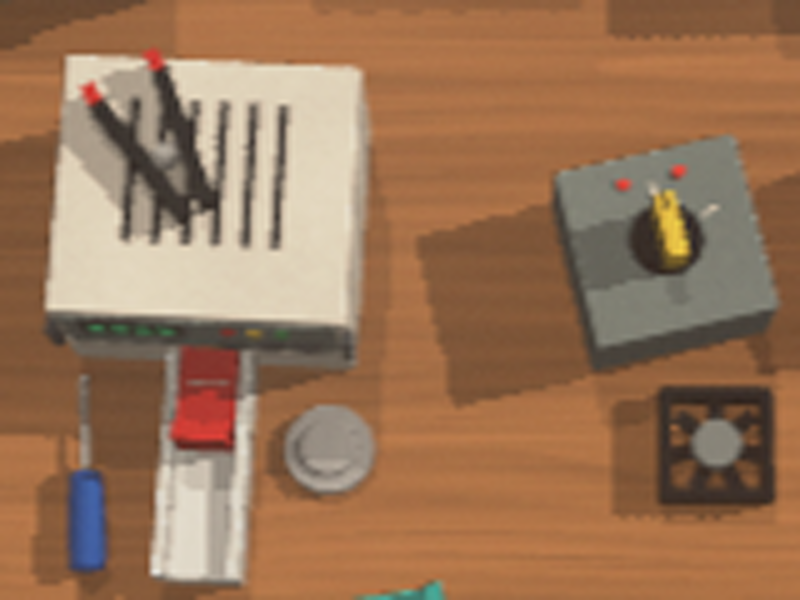

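View pics/sidec.png

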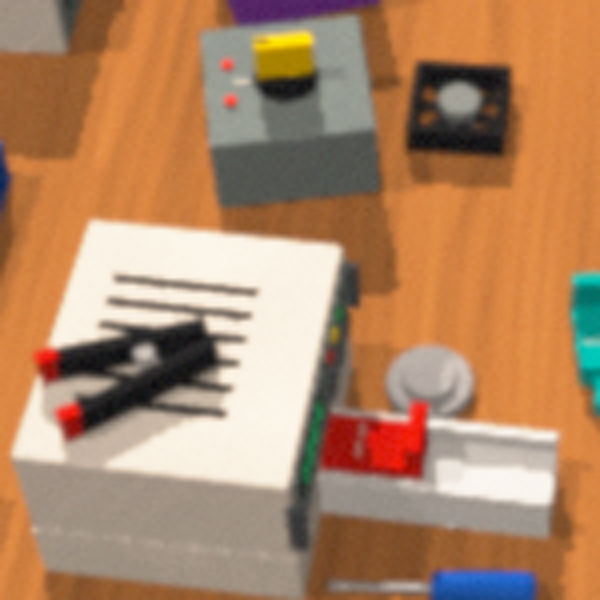

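The crops confirm it. The small red plug sits home in the white supply's tray, with its handle at top-crop (203,430), about pixel (231,211). The grey box's yellow bar is at crop (670,228), about pixel (324,171). Next I'll measure from both views' range data.

```bash
cat > h.py <<'E'
import numpy as np,cv2
def cloud(f):
    z=f["range_z"];v,u=np.indices(z.shape)
    c=np.stack([(u-f["cx"])/f["fx"]*z,(v-f["cy"])/f["fy"]*z,z],-1)
    return (c-f["t"])@f["R"], cv2.cvtColor(f["image"],cv2.COLOR_RGB2HSV), z>0
def box(X,roi,zr):
    m=(X[...,2]>zr[0])&(X[...,2]<zr[1]);r=np.zeros_like(m);r[roi[1]:roi[3],roi[0]:roi[2]]=1
    return X[m&r]
def rect(P):return cv2.minAreaRect((P[:,:2]*1000).astype(np.float32)),len(P),P.mean(0).round(4),np.median(P[:,2]).round(4)
E
python3 - <<'E'
import pickle
from h import *
roi=dict(top=dict(sup=(190,125,275,210),box=(298,145,348,200),plug=(220,190,245,222)),side=dict(sup=(160,205,250,310),box=(205,155,260,215),plug=(238,255,275,285)))
for n in("top","side"):
    X,H,ok=cloud(pickle.load(open(n+"0.pkl","rb")))
    yel=(H[...,0]>20)&(H[...,0]<35)&(H[...,1]>120)&(H[...,2]>90)
    red=((H[...,0]<6)|(H[...,0]>174))&(H[...,1]>150)
    r=roi[n]
    print(n,"sup",rect(box(X,r["sup"],(.133,.147))))
    print("box",rect(box(X,r["box"],(.068,.082))))
    K=np.where(yel[...,None],X,-1);P=box(K,r["box"],(.1,.13));print("bar all",P[:,2].min(),P[:,2].max(),rect(P));P=box(K,r["box"],(.112,.123));print("bar top",rect(P))
    K=np.where(red[...,None],X,-1)
    P=box(K,r["plug"],(.04,.06));print("body",rect(P))
    P=box(K,r["plug"],(.062,.09));print("handle",P[:,2].max(),rect(P));P=box(K,r["plug"],(.072,.085));print("handle top",rect(P))
E
```

```text
top sup (((671.25390625, 178.7315673828125), (200.33311462402344, 185.05467224121094), 86.99777221679688), 2740, array([0.6667, 0.1757, 0.14  ]), np.float64(0.14))
box (((651.8536376953125, -134.91659545898438), (131.16012573242188, 130.87049865722656), 12.672680854797363), 1180, array([ 0.6498, -0.1345,  0.0752]), np.float64(0.0752))
bar all 0.10582918185162621 0.12573970894133046 (((651.2940673828125, -134.6054229736328), (45.23820877075195, 13.436357498168945), 11.852293014526367), 58, array([ 0.6497, -0.1348,  0.1166]), np.float64(0.1167))
bar top (((651.4014282226562, -134.66314697265625), (45.051666259765625, 13.27924633026123), 11.852293014526367), 50, array([ 0.6505, -0.1348,  0.1171]), np.float64(0.117))
body (((545.8505249023438, 184.47854614257812), (37.83816909790039, 67.64464569091797), 87.49785614013672), 155, array([0.5513, 0.1826, 0.0511]), np.float64(0.0515))
handle 0.08340032948715062 (((518.7340087890625, 183.9747772216797), (31.162153244018555, 29.712581634521484), 43.29453659057617), 47, array([0.5181, 0.1842, 0.0746]), np.float64(0.0757))
handle top (((518.55883
[... 691 characters left out ...]
64(0.1136))
bar top (((650.756591796875, -133.3233642578125), (44.279632568359375, 19.81694984436035), 15.736159324645996), 60, array([ 0.6506, -0.1321,  0.1168]), np.float64(0.1171))
body (((547.40380859375, 188.3045654296875), (41.8150749206543, 71.34878540039062), 83.87004089355469), 272, array([0.552 , 0.1905, 0.0523]), np.float64(0.0524))
handle 0.08431911709105296 (((518.030029296875, 189.22586059570312), (42.10606002807617, 11.64108943939209), 86.18768310546875), 65, array([0.5178, 0.1927, 0.0757]), np.float64(0.0764))
handle top (((518.09228515625, 188.5536346435547), (41.073482513427734, 11.08285903930664), 83.82581329345703), 53, array([0.5178, 0.1899, 0.0774]), np.float64(0.0771))
```

Both views agree with the text's heights: supply top 0.140, box 0.075, bar top 0.117, handle top 0.077. The handle is where a home plug should be: predicted (0.517, 0.188), measured (0.518, 0.187). Now I'll check the IK for both stages.

```bash
cat >> h.py <<'E'
pi=np.pi
K=np.array([.6512,-.1340]);KY=.220
PS=-.054;HX=np.array([.518,.187])         # handle centre (plug x=-29mm)
ex=np.array([np.cos(PS),np.sin(PS)])
TIL=np.radians(25);NOSE=.011
def hook(x0,ztip): # TCP for fingertip x0 m behind handle inner face
    tip=np.r_[HX+ex*(.006+x0),ztip]
    return tip-NOSE*np.r_[np.sin(TIL)*ex,-np.cos(TIL)]
E
python3 - <<'E'
from plant import robot
from h import *
for y in(KY,KY-1.2,KY+pi,KY+pi-1.2,KY-pi):
    for z in(.2,.1): 
        q=robot.inverse_kinematics([*K,z],[pi,0,y]);print(y,z,None if q is None else np.round(q,3))
for x0,z in((.033,.16),(.033,.058),(-.06,.058)):
    for yy in(PS,PS+pi):
        from scipy.spatial.transform import Rotation as R
        r=R.from_euler('xyz',[pi,-TIL,PS])
        if yy!=PS: r=r*R.from_euler('z',pi)
        e=r.as_euler('xyz');q=robot.inverse_kinematics(hook(x0,z),e);print(x0,z,e.round(3),None if q is None else np.round(q,3))
E
```

```text
0.22 0.2 [-0.398  0.599  0.815  1.64  -0.475  1.112 -0.805]
0.22 0.1 [-0.338  0.695  0.72   1.718 -0.549  0.941 -0.751]
-0.98 0.2 [-0.541  0.73   1.11   1.648 -0.693  1.21  -1.824]
-0.98 0.1 [-0.531  0.881  1.105  1.728 -0.876  1.113 -1.692]
3.3615926535897933 0.2 [-0.203  0.52   0.497  1.629 -0.275  1.062  2.164]
3.3615926535897933 0.1 [-0.09   0.608  0.331  1.702 -0.245  0.872  2.136]
2.1615926535897936 0.2 [-0.329  0.563  0.696  1.637 -0.397  1.088  1.069]
2.1615926535897936 0.1 [-0.252  0.654  0.578  1.712 -0.435  0.907  1.096]
-2.921592653589793 0.2 [-0.203  0.52   0.497  1.629 -0.275  1.062  2.164]
-2.921592653589793 0.1 [-0.09   0.608  0.331  1.702 -0.245  0.872  2.136]
0.033 0.16 [ 3.142 -0.436 -0.054] [-1.007  0.289  0.592  2.139  0.139  0.38  -2.209]
0.033 0.16 [-3.142  0.436  3.088] [-0.707  0.261  0.229  2.124  0.414  0.418  0.67 ]
0.033 0.058 [ 3.142 -0.436 -0.054] None
0.033 0.058 [-3.142  0.436  3.088] [-0.636  0.439  0.153  2.191  0.858  0.216  0.192]
-0.06 0.058 [ 3.142 -0.436 -0.054] None
-0.06 0.058 [-3.142  0.436  3.088] [-0.768  0.35   0.151  2.365  1.204  0.236 -0.274]
```

Run:
```python
from plant import robot
from h import *
y=KY+pi
robot.goto([*K,.24],[pi,0,y])
print(robot.move_straight([*K,.101],vel=.08,contact_N=8),robot.sense()["tcp_pos"])
robot.grip(0,strength=40)
s=robot.sense();print(s["t"],s["tcp_pos"],s["opening"],s["gripper_force"],s["wrist_force"],s["torque"],s["joint_pos"].round(3))
```

```text
False [ 0.65149514 -0.13407871  0.10149889]
5.7417 [ 0.65157423 -0.13566375  0.10133018] 0.15738737395332775 44.595163464546204 [ 1.55340395 -2.87470509 -0.46161403] [-0.72470928 -0.26128679  0.01505787] [-0.199  0.634  0.498  1.708 -0.37   0.892  2.242]
```

The knob is gripped: opening is about 13.4 mm, against a 14 mm bar. Now the twist.

Run:
```python
from plant import robot
from h import *
q0=robot.sense()["joint_pos"].copy();tz0=robot.sense()["torque"][2]
for d in(.4,.8,1.05,1.12,1.16,1.19,1.21):
    q=q0.copy();q[6]-=d;robot.move_joints(q);s=robot.sense()
    print(d,round(s["t"],2),s["torque"].round(3),s["wrist_force"].round(1),s["opening"],s["tcp_rot"].round(3))
    if abs(s["torque"][2]-tz0)>.4: break
robot.sleep(1.0);s=robot.sense();print(s["torque"].round(3),s["tcp_rot"])
f=robot.grab_frame("top");cv2.imwrite("pics/k.png",cv2.resize(f["image"][140:210,290:360,::-1],None,fx=6,fy=6))
```

```text
0.4 6.21 [ 0.125 -0.12   0.003] [0.5 0.7 0. ] 0.15698838360714712 [-3.141e+00  1.000e-03  2.964e+00]
0.8 6.67 [ 0.76  -0.283  0.131] [1.5 2.7 0.1] 0.154064772459977 [3.141e+00 2.000e-03 2.565e+00]
1.05 7.03 [ 1.19  -0.623  0.165] [1.5 5.3 0.3] 0.15846733729719678 [3.140e+00 2.000e-03 2.317e+00]
1.12 7.28 [ 1.278 -0.701  0.095] [ 3.   4.7 -0.2] 0.15179345229489263 [3.140e+00 2.000e-03 2.246e+00]
1.16 7.53 [ 1.218 -0.689  0.161] [ 3.5  4.7 -0.5] 0.1582632115861244 [3.139e+00 2.000e-03 2.206e+00]
1.19 7.78 [ 1.113 -0.779  0.128] [ 2.3  5.3 -0.8] 0.15436154515507644 [3.139e+00 2.000e-03 2.176e+00]
1.21 8.03 [ 1.194 -0.743  0.237] [ 3.9  5.4 -1.2] 0.15613840038696475 [3.139e+00 2.000e-03 2.157e+00]
[ 1.245 -0.698  0.216] [3.13933972e+00 1.64758323e-03 2.15685310e+00]
```

Run:
```python
from plant import robot
from h import *
for d in(.02,.02):
    q=robot.sense()["joint_pos"].copy();q[6]-=d+.002;robot.move_joints(q);robot.sleep(.2);s=robot.sense()
    print(d,round(s["t"],2),s["torque"].round(3),s["wrist_force"].round(1),s["tcp_rot"].round(3))
robot.sleep(1.0)
robot.grip(1.0);robot.sleep(.5)
f=robot.grab_frame("side")
p=robot.sense()["tcp_pos"];robot.move_straight([p[0],p[1],.25],vel=.15)
print(robot.sense()["t"],robot.sense()["wrist_force"])
X,H,ok=cloud(robot.grab_frame("top"))
yel=(H[...,0]>20)&(H[...,0]<35)&(H[...,1]>120)&(H[...,2]>90)
P=box(np.where(yel[...,None],X,-1),(298,145,348,200),(.1,.13));print("top bar",rect(P) if len(P)>3 else len(P))
X,H,ok=cloud(robot.grab_frame("side"));yel=(H[...,0]>20)&(H[...,0]<35)&(H[...,1]>120)&(H[...,2]>90)
P=box(np.where(yel[...,None],X,-1),(205,155,260,215),(.1,.13));print("side bar",rect(P) if len(P)>3 else len(P))
# hook IK
for T in(20,22,25,28,30):
    import h;h.TIL=np.radians(T)
    for x0,z in((.033,.2),(.033,.058),(-.035,.058)):
        q=robot.inverse_kinematics(hook(x0,z),[-pi,h.TIL,PS+pi]);print(T,x0,z,None if q is None else np.round(q,2))
```

```text
0.02 9.53 [ 0.594 -0.421  0.576] [1.9 2.7 0.3] [3.139e+00 2.000e-03 2.136e+00]
0.02 9.97 [ 0.412 -0.369  0.907] [ 1.6  2.6 -0. ] [3.139e+00 2.000e-03 2.115e+00]
13.3583 [0.11507316 0.4333471  0.39852736]
top bar 0
side bar (((650.484130859375, -132.2694854736328), (45.01689529418945, 19.61085319519043), 15.793228149414062), 101, array([ 0.6504, -0.1303,  0.1129]), np.float64(0.1147))
20 0.033 0.2 [-0.81  0.23  0.38  2.03  0.15  0.59  0.96]
20 0.033 0.058 [-0.8   0.47  0.4   2.15 -0.01  0.25  1.06]
20 -0.035 0.058 [-0.69  0.38  0.15  2.27  0.6   0.26  0.39]
22 0.033 0.2 [-0.81  0.22  0.37  2.06  0.21  0.55  0.89]
22 0.033 0.058 [-0.62  0.44  0.15  2.16  0.56  0.25  0.5 ]
22 -0.035 0.058 [-1.29  0.53  0.9   2.32 -0.98  0.24  1.92]
25 0.033 0.2 [-0.81  0.2   0.35  2.09  0.32  0.5   0.78]
25 0.033 0.058 [-0.64  0.44  0.15  2.19  0.86  0.22  0.19]
25 -0.035 0.058 [-0.73  0.37  0.15  2.32  1.13  0.23 -0.16]
28 0.033 0.2 [-0.85  0.19  0.36  2.12  0.43  0.45  0.66]
28 0.033 0.058 [-0.49  0.44 -0.05  2.21  1.32  0.29 -0.27]
28 -0.035 0.058 [-0.74  0.38  0.14  2.35  1.46  0.25 -0.51]
30 0.033 0.2 [-0.88  0.19  0.39  2.15  0.52  0.42  0.57]
30 0.033 0.058 [-0.66  0.44  0.14  2.24  1.48  0.22 -0.46]
30 -0.035 0.058 [-0.27  0.41 -0.43  2.34  1.6   0.49 -0.62]
```

The knob hit its stop (torque rose to 0.9 N m), was held, and is back at its rest angle. Next is the hook approach with the hand shut.

```bash
sed -i 's/^TIL=.*/TIL=np.radians(24);NOSE=.011/' h.py
python3 - <<'E'
from plant import robot
from h import *
o=[-pi,TIL,PS+pi]
robot.grip(0,strength=20)
robot.goto(hook(.033,.2),o)
s=robot.sense();print(s["t"],s["joint_pos"].round(2),s["opening"])
try:
    robot.move_straight(hook(.033,.12),vel=.1)
    print(robot.move_straight(hook(.033,.061),vel=.05,contact_N=5))
except robot.IKError as e: print("IK",e)
s=robot.sense();print(s["t"],s["tcp_pos"],hook(.033,.061),s["joint_pos"].round(2),s["wrist_force"])
f=robot.grab_frame("side");a=f["image"][190:310,190:350,::-1];cv2.imwrite("pics/h1.png",cv2.resize(a,None,fx=5,fy=5,interpolation=cv2.INTER_CUBIC))
E
```

```text
15.5 [-0.8   0.21  0.35  2.08  0.28  0.52  0.82] -0.0014834201928986936
IK the arm cannot follow that straight line within its joint ranges
16.45 [0.55303624 0.18518935 0.13061892] [0.55247557 0.18513651 0.071049  ] [-0.8   0.34  0.36  2.15  0.3   0.32  0.77] [ 0.41696911 -0.07989787  0.09035711]
```

View pics/h1.png

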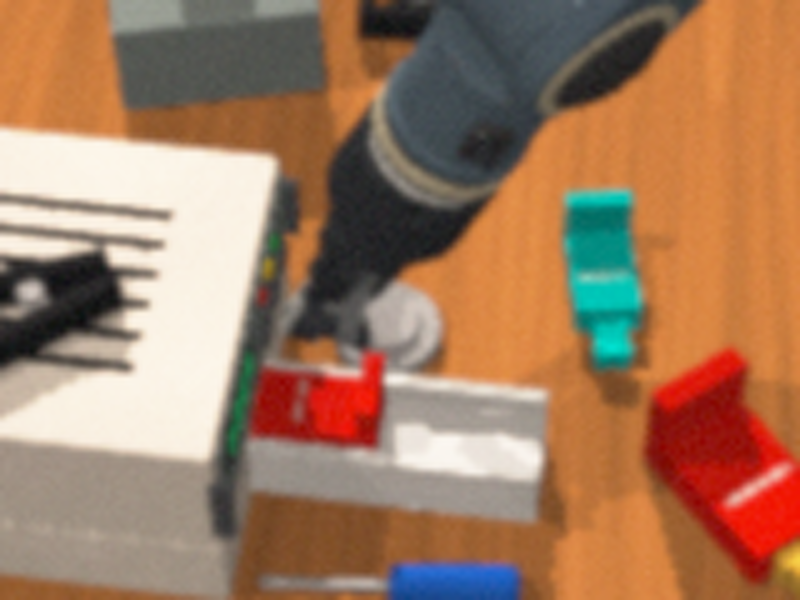

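The finger is centred above the gap, between the handle at (372,370) and the panel. The arm needs another elbow posture to get lower, so I'll move to one that gives joint 6 more room.

Run:
```python
from plant import robot
from h import *
o=[-pi,TIL,PS+pi]
robot.move_straight(hook(.02,.25),vel=.15)
robot.move_joints([-.27,.16,-.43,2.34,1.6,.49,-.62])
s=robot.sense();print(s["t"],s["tcp_pos"],s["tcp_rot"])
robot.goto(hook(.033,.2),o);print(robot.sense()["joint_pos"].round(2))
for x0,z in((.033,.061),(-.035,.061)):
    q=robot.inverse_kinematics(hook(x0,z),o);print(None if q is None else np.round(q,2))
try:
    print(robot.move_straight(hook(.033,.061),vel=.06,contact_N=6))
except robot.IKError as e: print("IK",e)
s=robot.sense();print(s["t"],s["tcp_pos"],hook(.033,.061),s["joint_pos"].round(2),s["wrist_force"])
q=robot.inverse_kinematics(hook(-.035,.061),o);print(None if q is None else np.round(q,2))
f=robot.grab_frame("side");a=f["image"][190:310,190:350,::-1];cv2.imwrite("pics/h2.png",cv2.resize(a,None,fx=5,fy=5,interpolation=cv2.INTER_CUBIC))
```

```text
18.8167 [0.50983165 0.1952505  0.20222223] [3.02225487 0.75841832 3.00613083]
[-0.16  0.23 -0.4   2.05  0.59  0.6   0.54]
[-0.37  0.44 -0.17  2.16  1.03  0.34  0.06]
[-0.48  0.37 -0.14  2.29  1.15  0.33 -0.16]
False
22.3583 [0.55263243 0.18519848 0.07132115] [0.55247557 0.18513651 0.071049  ] [-0.37  0.44 -0.16  2.16  1.02  0.34  0.06] [ 0.26627482  0.50975642 -0.63873427]
[-0.5   0.37 -0.11  2.3   1.14  0.32 -0.15]
```

View pics/h2.png

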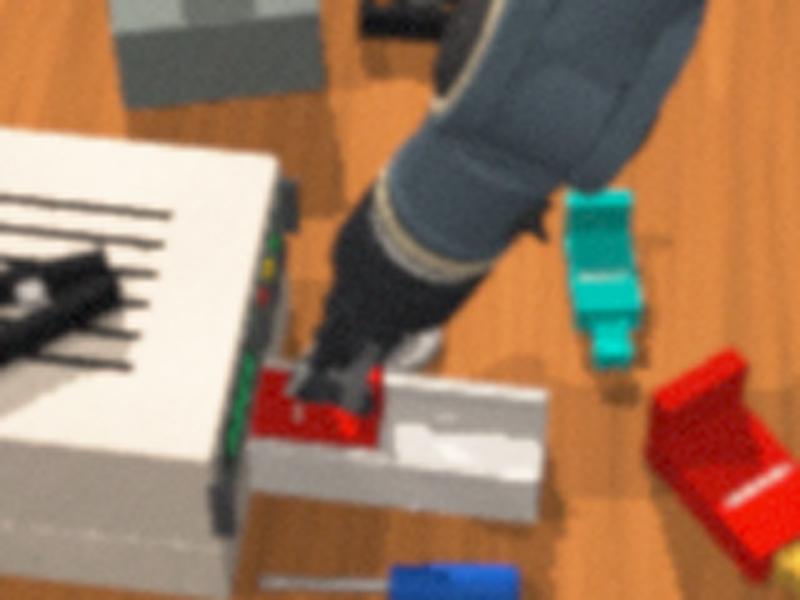

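The shut fingers are in the gap behind the handle. I'll touch first, then pull about 58 mm.

Run:
```python
from plant import robot
from h import *
c=robot.move_straight(hook(.005,.061),vel=.02,contact_N=3)
s=robot.sense();p=s["tcp_pos"];d=(p-hook(.033,.061))[:2]@ex;print(c,s["t"],"moved",d,s["wrist_force"].round(1))
if c:
    x=.033+d
    for k in range(3):
        c=robot.move_straight(hook(x-.058,.061),vel=.025,contact_N=28)
        s=robot.sense();print(c,s["t"],((s["tcp_pos"]-p)[:2]@ex).round(4),s["wrist_force"].round(1))
        if not c or (s["tcp_pos"]-p)[:2]@ex>-.003: break
X,H,ok=cloud(robot.grab_frame("side"));red=((H[...,0]<6)|(H[...,0]>174))&(H[...,1]>150)
P=box(np.where(red[...,None],X,-1),(235,250,312,295),(.06,.09));print("handle",rect(P))
```

```text
True 23.2 moved -0.013734454864366367 [0.4 0.2 1.6]
False 25.6667 -0.058 [0.1 0.1 0.6]
handle (((471.994873046875, 206.0811767578125), (6.323250770568848, 36.01700210571289), 70.2330322265625), 24, array([0.4664, 0.2079, 0.07  ]), np.float64(0.0697))
```

Run:
```python
from plant import robot
from h import *
p=robot.sense()["tcp_pos"]
robot.move_straight(p+np.r_[ex*.012,0],vel=.03)
robot.move_straight(p+np.r_[ex*.012,.13],vel=.1)
robot.sleep(.2)
print(robot.sense()["t"])
for n,roi in(("side",(235,250,312,295)),("top",(215,190,250,245))):
    f=robot.grab_frame(n);X,H,ok=cloud(f);red=((H[...,0]<6)|(H[...,0]>174))&(H[...,1]>150)
    K_=np.where(red[...,None],X,-1)
    for zr in((.04,.06),(.072,.085)):
        P=box(K_,roi,zr);print(n,zr,rect(P) if len(P)>3 else len(P))
    if n=="side":
        a=f["image"][190:310,190:350,::-1];cv2.imwrite("pics/h3.png",cv2.resize(a,None,fx=5,fy=5,interpolation=cv2.INTER_CUBIC))
```

```text
27.9167
side (0.04, 0.06) (((487.1710510253906, 192.94406127929688), (40.40524673461914, 66.15216827392578), 88.34646606445312), 246, array([0.4901, 0.1941, 0.0522]), np.float64(0.0524))
side (0.072, 0.085) (((458.1528015136719, 194.4813690185547), (39.0880241394043, 11.584144592285156), 86.0130844116211), 52, array([0.4582, 0.1965, 0.077 ]), np.float64(0.0771))
top (0.04, 0.06) (((485.9361267089844, 177.64480590820312), (17.69759750366211, 68.13726043701172), 86.43817138671875), 24, array([0.4723, 0.1754, 0.0525]), np.float64(0.0519))
top (0.072, 0.085) (((457.5060729980469, 178.63348388671875), (13.907296180725098, 11.178194999694824), 86.15544891357422), 17, array([0.4575, 0.1787, 0.0755]), np.float64(0.0757))
```

View pics/h3.png

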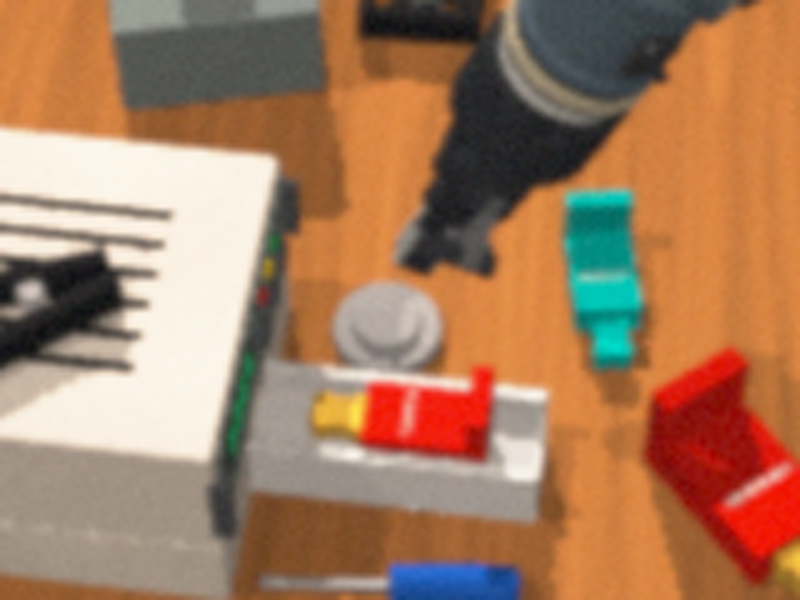

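The plug lies upright in the tray, drawn about 60 mm and level (handle top still 0.077). Its tongue at (340,415) is clear of the panel, the knob is at rest and the hand is clear of everything.

```bash
python3 -c "
from plant import robot
print(robot.close_job())"
```

```text
the job is handed in; nothing more can be done
None
```

The job is handed in, with no verdict returned: I turned the knob to its stop, held it over a second and it sprang back; the plug now lies upright in its tray, drawn about 60 mm and clear of the socket, and the last pictures showed nothing else moved.

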